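# Draw the flat file out of the bench rack

## Robot

A 7-joint arm with a two-finger parallel gripper is mounted at the origin on a cart in front of the work surface, level with it; the furniture and walls round the work are solid. World frame = base frame: x ahead of the robot, y to its left, z up, the work surface at z = 0. Lengths are in m, angles in degrees, forces in N, time in s.
With the tool pointing down it reaches from about 0.425 to 0.875 m from the base axis. Payload 4.7 kg.
Tool frame: the origin (TCP) lies between the finger pads; the fingertips stand 8 mm ahead of it and the grasp point (between the pads) lies 11 mm behind it; x points along the fingers, z is the direction in which the jaws open and shut, and the axes are right-handed (so a half turn about x gives the same grasp; the last joint's range is limited). The gripper opens to 87 mm and grips with 3 to 60 N. Pads are 19 mm wide; open, the fingers measure 117 mm over their backs; the gripper's body (75 mm by 190 mm) begins 51 mm behind the grasp point.
Start: joints at [69.219, 18.392, -4.016, 83.108, 1.295, 78.541, -3.26], TCP at [0.239, -0.604, 0.231] pointing down, gripper open.
Joint ranges: [-163.93, 163.93], [-17.29, 119.83], [-79.2, 71.16], [3.27, 140.29], [-89.18, 269.18], [5.43, 117.66], [-154.24, 154.24]. Speed limits (degrees/s): [147.25, 147.25, 180, 180, 180, 180, 180].

## Interface

Orientations are given as [roll, pitch, yaw] about the fixed x, y, z axes, in that order (R = Rz(yaw) Ry(pitch) Rx(roll)).
In Python, from cell import telemetry, vision, sign_off gives the robot as it stands. The module is installed in compiled form; this text tells all that it offers.
- The arm moves only by the tool drive_tool, never from a script. Its arguments are lists of equal length, an entry for each row: "offset": the shift along the tool's x, y, z in m, a list of three; "angular": the turn, a rotation vector about the tool's x, y, z in rad, a list of three. A call has 1 to 10 rows; each row is the pose to reach, as a shift and turn from the pose measured when the call began, along the tool's axes at that moment; what a row does not reach only later rows make up. A row lasts 1/8 s, in which the tool goes at most 62.5 mm and 10.7 degrees, less where a joint would pass 70% of its speed; a pose out of reach is approached as far as the arm can. A call with a gripper value outside its range is refused whole. "fingers" is the closure, from -1 (fully open) to 1 (shut), set as the call begins (left out, the last holds). The fingers move at their own pace and stop on an object; "squeeze" is the grip in N (left out, the last holds). Time passes only in rows, so rows that repeat a pose let the fingers close. It gives the time, the measured TCP pose, the force and the opening at its end, in the units of the state.
- telemetry.get_obs(): the state, without advancing time (a new reading comes with each control period).
- vision.read_camera(name): name is "side" or "top"; returns a dict with "pixels" (384x512x3 uint8, red, green, blue), "intrinsics" (3x3 intrinsics, pixels), "world_from_camera" (4x4, takes a point from camera to world coordinates). Camera axes: x right, y up, looking along -z (the intrinsics and any distortion apply to the point x, -y, -z); pixel columns grow to the right and rows downward; lengths in m; the calibration is good to about 2 mm. A picture is of the moment at which its call begins. There is no depth.
- sign_off(): hands the job in, once; it reports no verdict.
The state is a dict: "time_s": time; "qpos": joint angles; "joint_velocities": joint speeds; "effort": joint torques, N m; "tool_pos": TCP position; "tool_rot": TCP orientation; "force": force on the tool from outside, world axes, zero at the start; "wrist_torque": the same for the moment, N m; "grip_width": finger opening in m.
Only numpy, scipy, OpenCV 4.12 (cv2) and the standard library are available. Lean on these libraries where they do the work, as an engineer would, in place of code of your own. Each camera call takes 0.05 s, during which the arm holds its last target.

## Task

Take the flat file with the wooden handle out of the white tool rack: its blade is under the hood, so lift the handle end clear of the lip and draw the file out endwise. Lay it lengthwise on the grey bench mat, wholly on the mat, and let go. Leave the screwdriver lying in the rack as it is.

Things in the scene. Friction and masses are not known exactly. Their poses are not given: they have to be found in the camera images.
- file: flat file, 210 mm long, about 70 g. Origin: middle of its length, at the handle's underside. Wooden handle 14 x 14 mm, y = 25 to 105 mm, z = 0 to 14; steel blade 12 mm wide, z = 5 to 9 mm, on to the tip at y = -105. Balances near y = 45: grip across the handle at y = 55 to 70. Starts in either lane of the rack, handle level on the floor, its +y to the lip, tip under the hood
- driver: small screwdriver with a red handle, 151 mm long, 11 mm thick, lying in the other lane with its handle to the lip too; to be left there. Origin: centre of its length, underside.
- rack: white rack fixed to the bench, 260 (x) x 150 (y) mm. Origin: centre of underside. Floor top z = 10 mm. Lip across the -x end (toward the robot), x = -130 to -120, top z = 34. Hood over x = 50 to 130, roof underside z = 34, top z = 40, walled inside; no sides elsewhere. Lanes along x at y = +36 and -36. Tip on the floor and tilted 8 to 12 deg, the file passes lip and hood; clear after 65 mm
- mat: thin grey bench mat fixed to the bench beside the rack, 110 (x) x 240 (y) x 6 mm, top at z = 6 mm. Origin: centre of its underside. Its length is its y axis, which points roughly toward the robot

How it is judged (in metres and radians):
On the way:
1. the file's handle has passed over the lip, its tip still under the hood (file's origin 20 to 55 mm from the rack's toward the lip, under 60 mm above it, within 65 mm sideways) (x of file in the frame of rack between -0.055 and -0.02 m and z of file in the frame of rack below 0.06 m and y of file in the frame of rack between -0.065 and 0.065 m), for 0.02 s.
At the end, for the whole second after the job is handed in: the file lies flat and still on the mat, lengthwise (either way round) within 14 degrees of the mat's length, its centre within 22 mm of the mat's centre along and 48 mm across; the screwdriver is within 30 mm of where it was (x of file in the frame of mat between -0.048 and 0.048 m and y of file in the frame of mat between -0.022 and 0.022 m and angle between the y axis of file and the y axis of mat, either way round below 0.25 rad and height (world z) of file below 0.023 m and angle between file's own y axis and vertical between 1.47 and 1.67 rad and linear speed of file below 0.02 m/s and distance of driver from where it was at the start of the episode below 0.03 m); the robot touches nothing.
It fails at once if the screwdriver is shifted by more than 30 mm (distance of driver from where it was at the start of the episode above 0.03 m).
It also fails if it takes over 38 s, if anything falls off the work surface, if the arm or the gripper's body presses on something with over 40 N, if the wrist force passes 120 N, or if a joint passes its speed limit or range.

## Working session

There is one attempt and no reset: what is moved stays moved. The work goes in short steps, Python scripts to look and compute and a tool call to move; the robot and the scene stay as the last step left them, time stands still between calls to the robot, and variables do not carry over. Pictures are saved under pics/ and viewed, and the job is handed in when it is done.

Besides the shell and the picture viewer there is one more tool, called after "Call:" as name(argument=value, ...), one argument or row to a line, values as JSON. drive_tool: Moves the arm, as the interface text tells. Its arguments: {"type":"object","properties":{"offset":{"type":"array"},"angular":{"type":"array"},"fingers":{"type":"number"},"squeeze":{"type":"number"}},"required":["offset","angular"]}

```bash
mkdir -p pics; python3 - <<'E'
from cell import telemetry, vision
import cv2,numpy as np
s=telemetry.get_obs()
for k,v in s.items(): print(k,np.round(v,4))
for n in("top","side"):
    r=vision.read_camera(n)
    np.savez(f"{n}0.npz",**r)
    print(n,r.keys(),np.round(r["intrinsics"],1).tolist(),np.round(r["world_from_camera"],3).tolist())
    cv2.imwrite(f"pics/{n}0.png",r["pixels"][:,:,::-1])
E
```

```text
time_s 0.0
qpos [69.2205 18.4391 -4.0142 83.1732  1.2958 78.5401 -3.261 ]
joint_velocities [-0.0302  0.0297 -0.0454  0.0314  0.0884  0.0161 -0.0901]
effort [-2.00000e-04 -4.91286e+01 -4.03900e-01 -3.12532e+01 -6.40000e-02
  4.38000e-02  2.00000e-04]
tool_pos [ 0.2389 -0.6039  0.2295]
tool_rot [-176.3449   89.8927  115.2422]
force [-0.2153 -0.0076 -0.1515]
wrist_torque [ 0.019  -0.0116 -0.0068]
grip_width 0.087
top dict_keys(['pixels', 'intrinsics', 'world_from_camera']) [[354.2, 0.0, 256.9], [0.0, 354.2, 199.6], [0.0, 0.0, 1.0]] [[-0.026, 0.998, -0.05, 0.5], [-1.0, -0.025, 0.018, -0.26], [0.016, 0.051, 0.999, 0.91], [0.0, 0.0, 0.0, 1.0]]
side dict_keys(['pixels', 'intrinsics', 'world_from_camera']) [[461.7, 0.0, 254.5], [0.0, 461.7, 189.2], [0.0, 0.0, 1.0]] [[-0.998, 0.053, -0.032, 0.516], [-0.058, -0.634, 0.771, 0.388], [0.02, 0.772, 0.636, 0.556], [0.0, 0.0, 0.0, 1.0]]
```

View pics/top0.png

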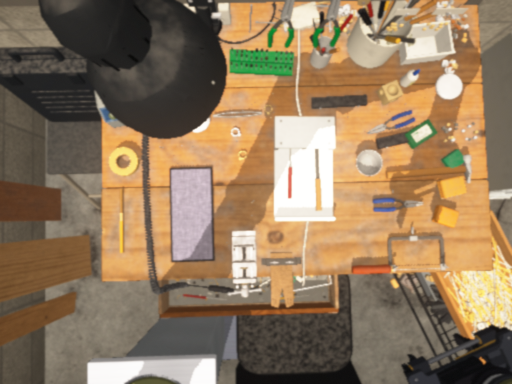

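View pics/side0.png

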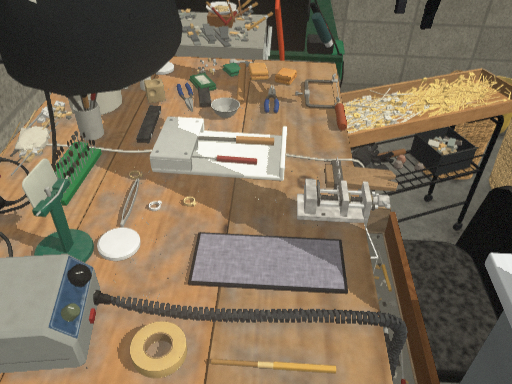

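```bash
cat > h.py <<'E'
import numpy as np,cv2
def load(f): return dict(np.load(f))
def proj(r,P):
    T=np.linalg.inv(r["world_from_camera"]);p=T[:3,:3]@np.array(P,float)+T[:3,3]
    K=r["intrinsics"];return np.array([K[0,0]*p[0]/-p[2]+K[0,2],K[1,1]*-p[1]/-p[2]+K[1,2]])
def back(r,u,v,z):
    K=r["intrinsics"];T=r["world_from_camera"]
    d=T[:3,:3]@np.array([(u-K[0,2])/K[0,0],-(v-K[1,2])/K[1,1],-1]);o=T[:3,3]
    return o+d*(z-o[2])/d[2]
def crop(r,x,y,w,h,s,name):
    im=r["pixels"][y:y+h,x:x+w,::-1];cv2.imwrite(name,cv2.resize(im,None,fx=s,fy=s,interpolation=cv2.INTER_CUBIC))
E
python3 - <<'E'
from h import *
t=load("top0.npz");s=load("side0.npz")
crop(t,265,105,80,120,5,"pics/a.png");crop(t,160,155,130,115,5,"pics/b.png");crop(s,145,105,150,80,5,"pics/c.png");crop(s,180,220,175,80,4,"pics/d.png")
E
```

```text
(no output)
```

View pics/a.png

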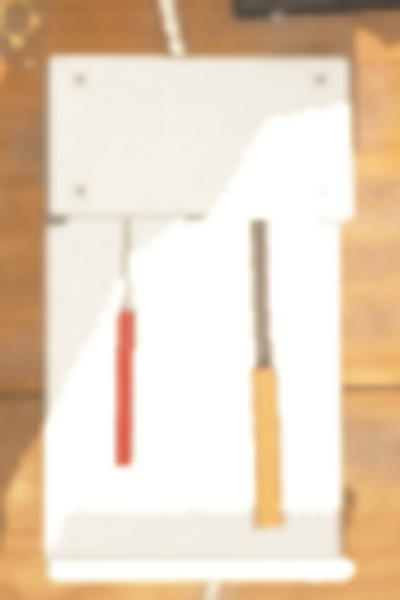

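View pics/b.png

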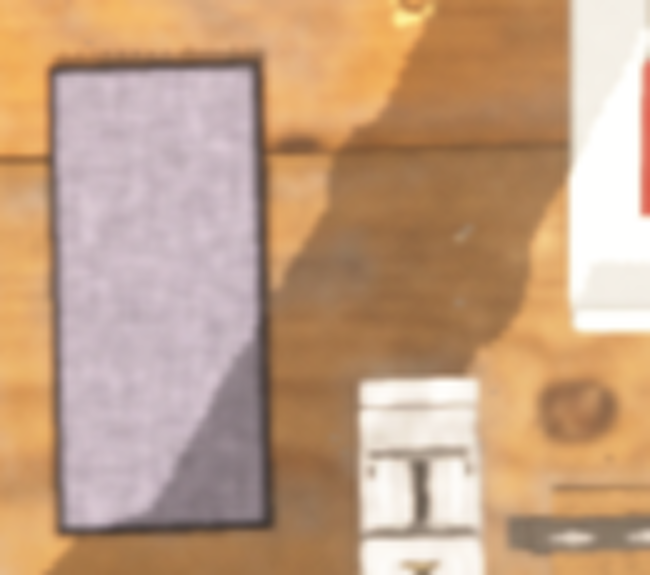

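View pics/c.png

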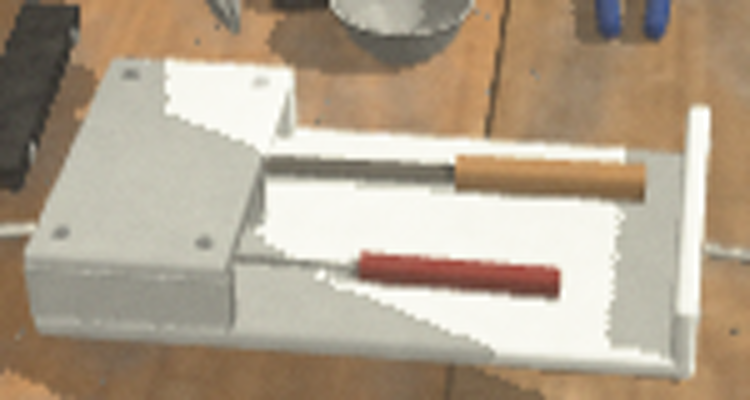

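View pics/d.png

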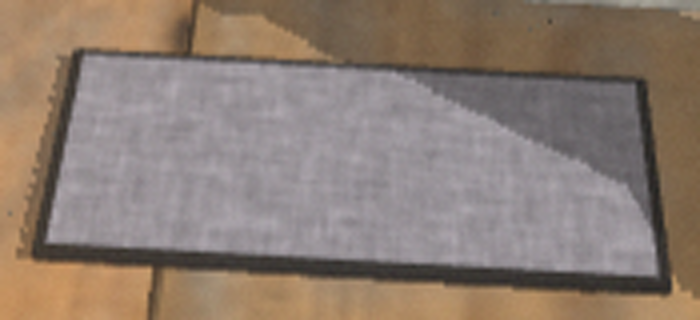

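```bash
python3 - <<'E'
from h import *
t=load("top0.npz");s=load("side0.npz")
def f(r,x0,y0,k,u,v,z,n):print(n,np.round(back(r,(u+.5)/k-.5+x0,(v+.5)/k-.5+y0,z),4))
for u,v,z,n in[(265,369,.024,'file y25 top'),(269,526,.024,'file y105 top'),(259,220,.019,'blade at hood'),(48,58,.04,'hood far left'),(350,57,.04,'hood far R'),(48,216,.04,'hood near L'),(352,218,.04,'hood near R'),(50,560,.034,'lip inner L'),(353,560,.034,'lip inner R'),(50,580,.034,'lip outer L'),(353,580,.034,'lip outer R'),(125,310,.021,'drv'),(123,465,.021,'drv end'),(127,220,.015,'drv shaft')]:f(t,265,105,5,u,v,z,n)
for u,v,z,n in[(51,68,.006,'mat'),(261,58,.006,'mat'),(271,525,.006,'mat'),(60,530,.006,'mat'),(359,380,.05,'vise'),(479,380,.05,'vise')]:f(t,160,155,5,u,v,z,n)
for u,v,z,n in[(645,163,.024,'file end far top edge'),(645,201,.010,'file end near bottom?'),(457,157,.024,'file y25 far edge'),(702,104,.034,'lip far'),(686,315,.034,'lip near'),(110,60,.04,'hood'),(295,70,.04,'hood'),(230,272,.04,'hood'),(25,260,.04,'hood')]:f(s,145,105,5,u,v,z,n)
for u,v,z,n in[(77,50,.006,'mat'),(643,80,.006,'mat'),(670,285,.006,'mat'),(37,250,.006,'mat')]:f(s,180,220,4,u,v,z,n)
E
```

```text
file y25 top [ 0.5939 -0.4302  0.024 ]
file y105 top [ 0.5148 -0.4295  0.024 ]
blade at hood [ 0.6706 -0.4308  0.019 ]
hood far left [ 0.7503 -0.3241  0.04  ]
hood far R [ 0.7476 -0.4752  0.04  ]
hood near L [ 0.6709 -0.3219  0.04  ]
hood near R [ 0.6665 -0.4731  0.04  ]
lip inner L [ 0.5006 -0.3184  0.034 ]
lip inner R [ 0.4967 -0.4688  0.034 ]
lip outer L [ 0.4907 -0.3182  0.034 ]
lip outer R [ 0.4868 -0.4684  0.034 ]
drv [ 0.6259 -0.3608  0.021 ]
drv end [ 0.5474 -0.3574  0.021 ]
drv shaft [ 0.6729 -0.364   0.015 ]
mat [ 0.6311 -0.0557  0.006 ]
mat [ 0.6337 -0.163   0.006 ]
mat [ 0.396  -0.1634  0.006 ]
mat [ 0.3965 -0.0571  0.006 ]
vise [ 0.4695 -0.2119  0.05  ]
vise [ 0.4679 -0.2699  0.05  ]
file end far top edge [ 0.513  -0.4331  0.024 ]
file end near bottom? [ 0.5122 -0.4255  0.01  ]
file y25 far edge [ 0.5921 -0.4306  0.024 ]
lip far [ 0.4899 -0.466   0.034 ]
lip near [ 0.4948 -0.3143  0.034 ]
hood [ 0.7457 -0.4688  0.04  ]
hood [ 0.6653 -0.4679  0.04  ]
hood [ 0.6686 -0.3187  0.04  ]
hood [ 0.7475 -0.3197  0.04  ]
mat [ 0.6304 -0.159   0.006 ]
mat [ 0.3938 -0.16    0.006 ]
mat [ 0.3928 -0.054   0.006 ]
mat [ 0.6293 -0.0527  0.006 ]
```

```bash
cat >> h.py <<'E'
from scipy.spatial.transform import Rotation as Ro
def down(yawdeg,tiltdeg=0,flip=1):
    # tool x down, tool z along world y*flip ; yaw about z, then tilt about world -y... (handle end up)
    z=np.array([0,1.*flip,0]);x=np.array([0,0,-1.]);y=np.cross(z,x)
    return Ro.from_euler('z',yawdeg,degrees=True)*Ro.from_euler('y',tiltdeg,degrees=True)*Ro.from_matrix(np.c_[x,y,z])
def plan(s,P,Rt):
    R=Ro.from_euler('xyz',s["tool_rot"],degrees=True)
    return np.round(R.inv().apply(np.array(P)-s["tool_pos"]),4),np.round((R.inv()*Rt).as_rotvec(),4)
E
python3 - <<'E'
from h import *
from cell import telemetry
s=telemetry.get_obs()
R=Ro.from_euler('xyz',s["tool_rot"],degrees=True);print(R.as_matrix().round(3))
for f in(1,-1):print(plan(s,[.556,-.4285,.2],down(-.7,0,f)))
print(down(0,10).as_matrix().round(3))
t=load("top0.npz");sd=load("side0.npz")
for z in(.2,.25,.3,.35,.4,.45,.5):
    for uv in((165,135),(225,70)):
        p=back(t,*uv,z);print(z,p.round(3),proj(sd,p).round(0))
for z in(.05,.08,.1,.13):print(z,back(sd,340,160,z),back(sd,300,195,z))
E
```

```text
[[-0.001  0.93   0.368]
 [ 0.002  0.368 -0.93 ]
 [-1.    -0.    -0.002]]
(array([ 0.0296,  0.3594, -0.0464]), array([-2.7525e+00, -6.0000e-04, -2.3000e-03]))
(array([ 0.0296,  0.3594, -0.0464]), array([ 0.3891, -0.0017,  0.0004]))
[[-0.174 -0.985  0.   ]
 [ 0.     0.     1.   ]
 [-0.985  0.174  0.   ]]
0.2 [ 0.67  -0.091  0.2  ] [152. 161.]
0.2 [ 0.802 -0.215  0.2  ] [ 85. 109.]
0.25 [ 0.658 -0.103  0.25 ] [159. 123.]
0.25 [ 0.781 -0.218  0.25 ] [93. 78.]
0.3 [ 0.646 -0.115  0.3  ] [166.  83.]
0.3 [ 0.759 -0.221  0.3  ] [101.  44.]
0.35 [ 0.634 -0.127  0.35 ] [174.  39.]
0.35 [ 0.738 -0.224  0.35 ] [111.   7.]
0.4 [ 0.622 -0.139  0.4  ] [183.  -9.]
0.4 [ 0.717 -0.227  0.4  ] [121. -34.]
0.45 [ 0.61  -0.151  0.45 ] [193. -62.]
0.45 [ 0.695 -0.231  0.45 ] [133. -79.]
0.5 [ 0.598 -0.162  0.5  ] [ 203. -120.]
0.5 [ 0.674 -0.234  0.5  ] [ 146. -130.]
0.05 [ 0.38651642 -0.32602972  0.05      ] [ 0.46350395 -0.21740007  0.05      ]
0.08 [ 0.3941929  -0.28370936  0.08      ] [ 0.46661483 -0.18152178  0.08      ]
0.1 [ 0.39931055 -0.25549579  0.1       ] [ 0.46868875 -0.15760292  0.1       ]
0.13 [ 0.40698703 -0.21317543  0.13      ] [ 0.47179964 -0.12172464  0.13      ]
```

Call:
drive_tool(
  offset=[
    [0,0.04,-0.005],
    [0,0.08,-0.01],
    [0,0.12,-0.015],
    [0,0.16,-0.02],
    [0,0.2,-0.026],
    [0,0.24,-0.031],
    [0.01,0.28,-0.036],
    [0.02,0.32,-0.041],
    [0.03,0.359,-0.046],
    [0.03,0.359,-0.046],
  ],
  angular=[
    [0.04,0,0],
    [0.08,0,0],
    [0.12,0,0],
    [0.16,0,0],
    [0.2,0,0],
    [0.25,0,0],
    [0.3,0,0],
    [0.35,0,0],
    [0.389,0,0],
    [0.389,0,0],
  ],
  fingers=0.0,
  squeeze=25,
)

```text
time_s: 1.35
tool_pos: [0.559, -0.4242, 0.1973]
tool_rot: [-166.2, 89.6, 103.5]
force: [-0.0, 0.1, 0.4]
grip_width: 0.0434
```

```bash
python3 - <<'E'
from h import *
from cell import telemetry,vision
s=telemetry.get_obs()
print(s["tool_pos"],s["grip_width"],s["qpos"].round(1) if hasattr(s["qpos"],'round') else s["qpos"],s["force"])
print(plan(s,[.556,-.4285,.06],down(-.7,0,-1)))
print(plan(s,[.556,-.4285,.020],down(-.7,0,-1)))
r=vision.read_camera("side");np.savez("side1.npz",**r);crop(r,100,0,300,225,2.6,"pics/e.png")
E
```

```text
[ 0.5589526  -0.42416292  0.19732369] 0.04338159315264973 [ 42.2  26.1 -10.   76.8   4.2  77.8 -58. ] [-0.01615347  0.0748672   0.43193011]
(array([ 0.1373, -0.0027,  0.0052]), array([ 0.0069, -0.0061,  0.0015]))
(array([ 0.1773, -0.0027,  0.0054]), array([ 0.0069, -0.0061,  0.0015]))
```

View pics/e.png

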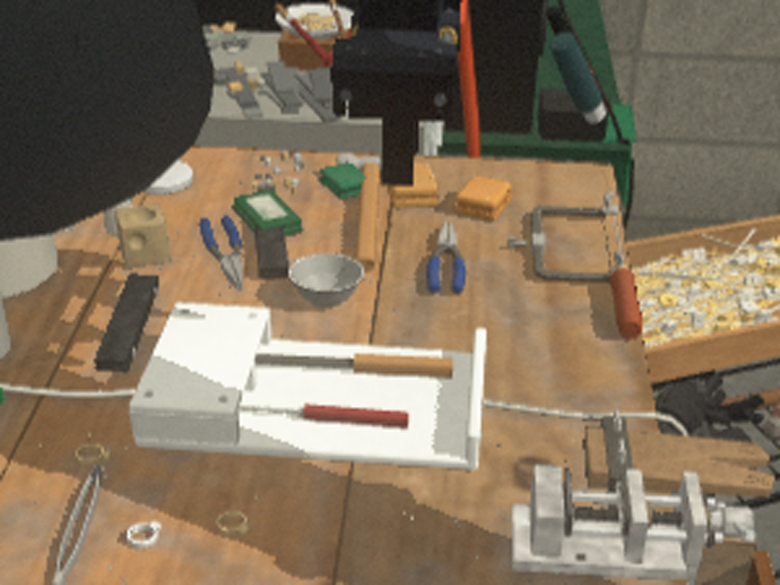

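Call:
drive_tool(
  offset=[
    [0.03,-0.001,0.002],
    [0.06,-0.002,0.004],
    [0.09,-0.003,0.005],
    [0.115,-0.003,0.005],
    [0.137,-0.003,0.005],
    [0.137,-0.003,0.005],
  ],
  angular=[
    [0,0,0],
    [0.007,-0.006,0.0015],
    [0.007,-0.006,0.0015],
    [0.007,-0.006,0.0015],
    [0.007,-0.006,0.0015],
    [0.007,-0.006,0.0015],
  ],
)

```text
time_s: 2.15
tool_pos: [0.5514, -0.4314, 0.059]
tool_rot: [-82.6, 89.7, -173.6]
force: [0.5, 0.3, -0.5]
grip_width: 0.0437
```

```bash
python3 - <<'E'
from h import *
from cell import telemetry,vision
s=telemetry.get_obs()
print(s["tool_pos"],s["grip_width"],s["force"])
print(plan(s,[.556,-.4285,.020],down(-.7,0,-1)))
r=vision.read_camera("side");np.savez("side1.npz",**r);crop(r,140,60,160,120,5,"pics/f.png")
r=vision.read_camera("top");np.savez("top1.npz",**r);crop(r,265,105,80,120,5,"pics/g.png")
E
```

```text
[ 0.5514105  -0.43143511  0.05896434] 0.04367201606204358 [ 0.5106748   0.27087088 -0.53956719]
(array([ 0.0389,  0.0047, -0.003 ]), array([-0.0042,  0.0006,  0.0044]))
```

View pics/f.png

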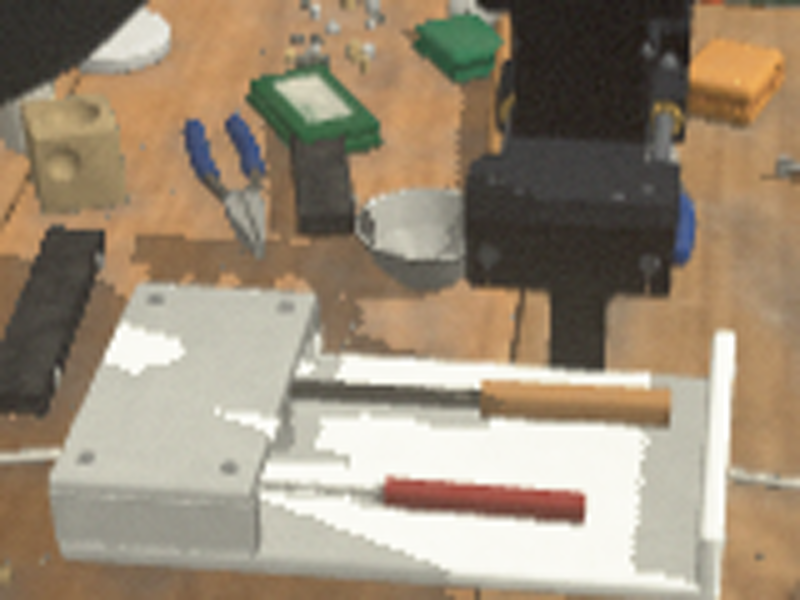

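View pics/g.png

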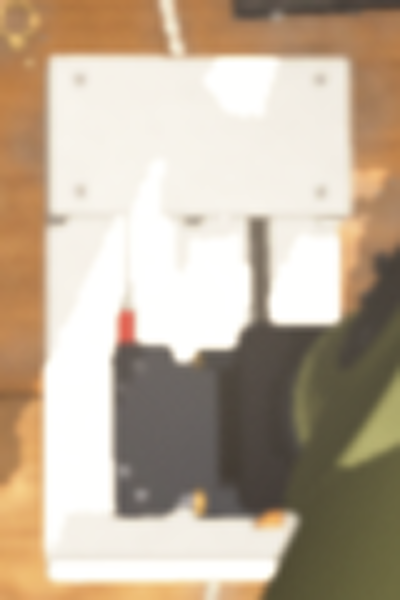

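Call:
drive_tool(
  offset=[
    [0.01,0.0047,-0.003],
    [0.02,0.0047,-0.003],
    [0.03,0.0047,-0.003],
    [0.037,0.0047,-0.003],
    [0.037,0.0047,-0.003],
    [0.037,0.0047,-0.003],
  ],
  angular=[
    [-0.004,0,0.004],
    [-0.004,0,0.004],
    [-0.004,0,0.004],
    [-0.004,0,0.004],
    [-0.004,0,0.004],
    [-0.004,0,0.004],
  ],
)

```text
time_s: 3.0
tool_pos: [0.5584, -0.4295, 0.025]
tool_rot: [50.3, 89.7, -40.4]
force: [0.3, 0.3, 0.4]
grip_width: 0.0438
```

```bash
python3 - <<'E'
from h import *
from cell import telemetry,vision
s=telemetry.get_obs()
print(s["tool_pos"],s["grip_width"],s["force"])
print(plan(s,[.556,-.4285,.020],down(-.7,0,-1)))
r=vision.read_camera("side");np.savez("side2.npz",**r);crop(r,140,60,160,120,5,"pics/f2.png")
E
```

```text
[ 0.55843616 -0.42945143  0.02503077] 0.043774853696078045 [0.34261837 0.26079547 0.35873234]
(array([ 0.005 , -0.0025, -0.0009]), array([ 0.0003,  0.0034, -0.0041]))
```

View pics/f2.png

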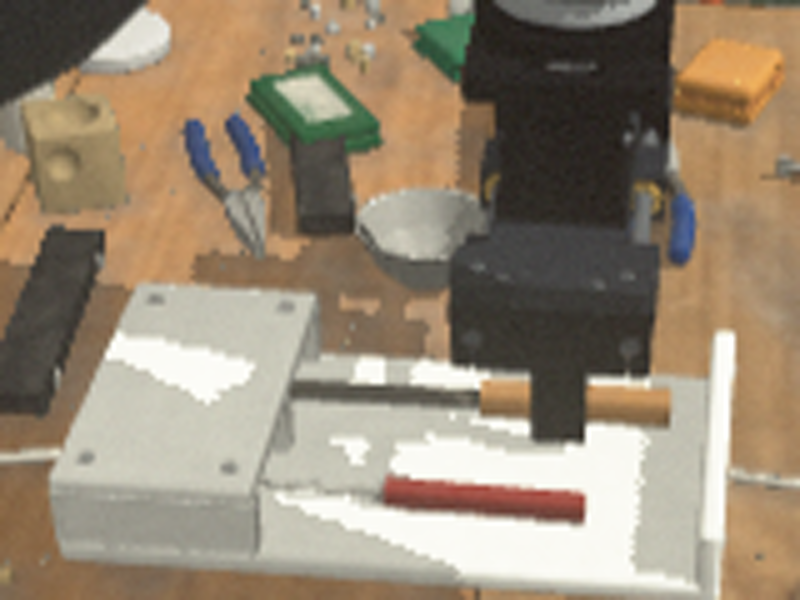

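Call:
drive_tool(
  offset=[
    [0.004,-0.001,-0.001],
    [0.004,-0.001,-0.001],
    [0.004,-0.001,-0.001],
  ],
  angular=[
    [0,0.003,-0.004],
    [0,0.003,-0.004],
    [0,0.003,-0.004],
  ],
)

```text
time_s: 3.42
tool_pos: [0.5576, -0.4285, 0.0213]
tool_rot: [33.3, 90.0, -57.4]
force: [-0.2, -0.2, -0.3]
grip_width: 0.0437
```

Call:
drive_tool(
  offset=[
    [0,0,0],
    [0,0,0],
    [0,0,0],
    [0,0,0],
    [0,0,0],
    [0,0,0],
  ],
  angular=[
    [0,0,0],
    [0,0,0],
    [0,0,0],
    [0,0,0],
    [0,0,0],
    [0,0,0],
  ],
  fingers=1.0,
  squeeze=35,
)

```text
time_s: 4.18
tool_pos: [0.5576, -0.4286, 0.0213]
tool_rot: [31.5, 90.0, -59.2]
force: [0.1, -0.3, 0.4]
grip_width: 0.0136
```

```bash
python3 - <<'E'
from h import *
from cell import telemetry,vision
s=telemetry.get_obs()
print(s["tool_pos"],s["grip_width"],s["force"])
R0=Ro.from_euler('xyz',s["tool_rot"],degrees=True);P0=s["tool_pos"]
T0=np.array([.724,-.431,.015]) # tip bottom
for th,tz,d in[(2,.014,0),(4,.0135,0),(6,.013,0),(8,.013,0),(10,.013,0),(11,.013,0),(11,.014,-.04),(11,.016,-.07),(11,.05,-.1)]:
    Q=Ro.from_euler('y',th,degrees=True)
    R=Q*R0; P=np.array([.724+d*np.cos(np.radians(1.0)),T0[1]+d*-np.sin(np.radians(1.)),tz])+Q.apply(P0-T0)
    print(th,d,P.round(4),plan(s,P,R))
E
```

```text
[ 0.55757484 -0.4286111   0.02129897] 0.013604166959327863 [ 0.08992718 -0.2725391   0.40979928]
2 0 [ 0.5579 -0.4286  0.0261] (array([-0.0048,  0.0003, -0.    ]), array([-0.    , -0.0004, -0.0349]))
4 0 [ 0.5584 -0.4286  0.0314] (array([-0.0101,  0.0008, -0.    ]), array([-0.0001, -0.0008, -0.0698]))
6 0 [ 0.5591 -0.4286  0.0367] (array([-0.0154,  0.0016, -0.    ]), array([-1.000e-04, -1.300e-03, -1.047e-01]))
8 0 [ 0.5601 -0.4286  0.0424] (array([-0.0211,  0.0025, -0.    ]), array([-1.000e-04, -1.700e-03, -1.396e-01]))
10 0 [ 0.5612 -0.4286  0.0481] (array([-0.0268,  0.0036, -0.    ]), array([-1.000e-04, -2.100e-03, -1.745e-01]))
11 0 [ 0.5618 -0.4286  0.0509] (array([-0.0296,  0.0043, -0.    ]), array([-1.00e-04, -2.30e-03, -1.92e-01]))
11 -0.04 [ 0.5218 -0.4279  0.0519] (array([-0.0307, -0.0357, -0.0002]), array([-1.00e-04, -2.30e-03, -1.92e-01]))
11 -0.07 [ 0.4918 -0.4274  0.0539] (array([-0.0327, -0.0657, -0.0004]), array([-1.00e-04, -2.30e-03, -1.92e-01]))
11 -0.1 [ 0.4618 -0.4269  0.0879] (array([-0.0667, -0.0957, -0.0006]), array([-1.00e-04, -2.30e-03, -1.92e-01]))
```

Call:
drive_tool(
  offset=[
    [-0.0048,0.0003,0],
    [-0.01,0.0008,0],
    [-0.0154,0.0016,0],
    [-0.021,0.0025,0],
    [-0.0268,0.0036,0],
    [-0.0296,0.0043,0],
    [-0.0296,0.0043,0],
    [-0.0296,0.0043,0],
  ],
  angular=[
    [0,0,-0.035],
    [0,0,-0.07],
    [0,0,-0.105],
    [0,0,-0.14],
    [0,0,-0.175],
    [0,0,-0.192],
    [0,0,-0.192],
    [0,0,-0.192],
  ],
)

```text
time_s: 5.18
tool_pos: [0.5613, -0.4287, 0.0506]
tool_rot: [-89.8, 79.0, 179.5]
force: [-0.1, -0.1, -0.5]
grip_width: 0.0138
```

```bash
python3 - <<'E'
from h import *
from cell import telemetry,vision
s=telemetry.get_obs()
print(s["tool_pos"],s["grip_width"],s["force"])
R=Ro.from_euler('xyz',s["tool_rot"],degrees=True)
print(R.as_matrix().round(3))
for P in([.542,-.4283,.0515],[.522,-.428,.052],[.507,-.428,.0535],[.492,-.4275,.057],[.475,-.427,.075],[.46,-.427,.11],[.45,-.427,.16]): print(plan(s,P,R)[0])
r=vision.read_camera("side");np.savez("side3.npz",**r);crop(r,140,60,160,120,5,"pics/f3.png")
E
```

```text
[ 0.56134088 -0.42874157  0.05058194] 0.013820294261131946 [-0.08079335 -0.13772448 -0.47210024]
[[-0.191  0.982 -0.012]
 [ 0.002 -0.012 -1.   ]
 [-0.982 -0.191  0.001]]
[ 0.0028 -0.0192 -0.0002]
[ 0.0061 -0.0389 -0.0003]
[ 0.0075 -0.0539 -0.0001]
[ 0.0069 -0.0693 -0.0004]
[-0.0075 -0.0894 -0.0007]
[-0.039  -0.1108 -0.0005]
[-0.0862 -0.1302 -0.0003]
```

View pics/f3.png

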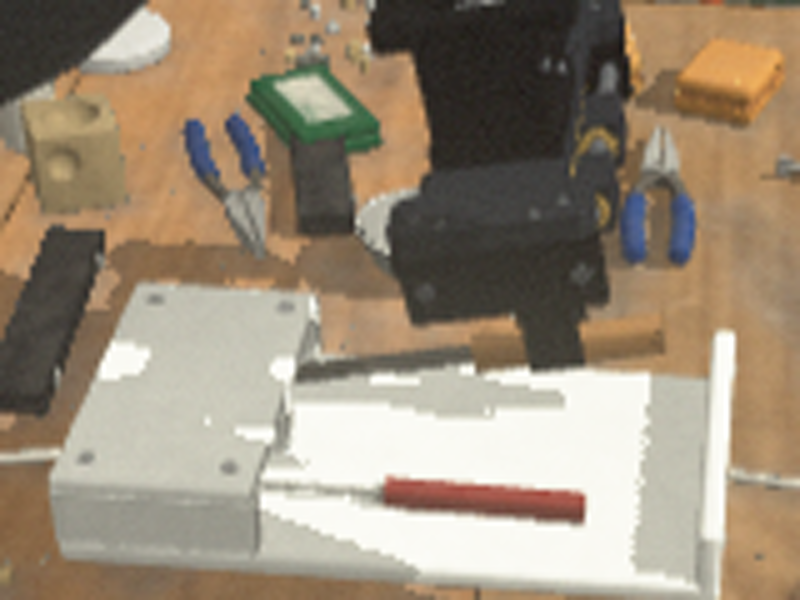

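```bash
python3 - <<'E'
from h import *
s=load("side3.npz");o=s["world_from_camera"][:3,3]
for u,v,yy in[(661,315,-.4355),(664,353,-.4215),(470,335,-.4355),(474,370,-.4215),(310,363,-.435),(300,382,-.423)]:
    p=back(s,(u+.5)/5-.5+140,(v+.5)/5-.5+60,0);print((o+(p-o)*(yy-o[1])/(p[1]-o[1])).round(4))
E
```

```text
[ 0.5184 -0.4355  0.0578]
[ 0.5163 -0.4215  0.0484]
[ 0.5975 -0.4355  0.0438]
[ 0.5946 -0.4215  0.0356]
[ 0.6655 -0.435   0.0264]
[ 0.668  -0.423   0.0245]
```

Call:
drive_tool(
  offset=[
    [0.001,-0.008,0],
    [0.0025,-0.018,0],
    [0.004,-0.028,0],
    [0.0058,-0.038,0],
    [0.0065,-0.046,0],
    [0.0067,-0.054,0],
    [0.0067,-0.062,0],
    [0.006,-0.07,0],
    [0.006,-0.07,0],
  ],
  angular=[
    [0,0,0],
    [0,0,0],
    [0,0,0],
    [0,0,0],
    [0,0,0],
    [0,0,0],
    [0,0,0],
    [0,0,0],
    [0,0,0],
  ],
)

```text
time_s: 6.35
tool_pos: [0.4908, -0.4284, 0.0585]
tool_rot: [-89.7, 79.0, 179.6]
force: [-0.4, -1.0, -1.5]
grip_width: 0.0137
```

```bash
python3 - <<'E'
from h import *
from cell import telemetry,vision
s=telemetry.get_obs()
print(s["tool_pos"],s["grip_width"],s["force"])
R=Ro.from_euler('xyz',s["tool_rot"],degrees=True)
print(R.as_matrix().round(3))
for P in([.480,-.4275,.065],[.465,-.427,.1],[.455,-.427,.17]): print(plan(s,P,R)[0])
print(plan(s,[.451,-.427,.17],down(-.7,0,-1)))
r=vision.read_camera("side");np.savez("side3.npz",**r);crop(r,140,60,160,120,5,"pics/f4.png")
E
```

```text
[ 0.49081989 -0.42837239  0.05847367] 0.013679822382201907 [-0.44406471 -0.99690958 -1.49258216]
[[-0.191  0.982 -0.013]
 [ 0.001 -0.013 -1.   ]
 [-0.982 -0.191  0.001]]
[-0.0043 -0.0119 -0.0007]
[-0.0358 -0.0333 -0.001 ]
[-0.1026 -0.0564 -0.0008]
(array([-0.1019, -0.0604, -0.0007]), array([-0.0011,  0.001 ,  0.1919]))
```

View pics/f4.png

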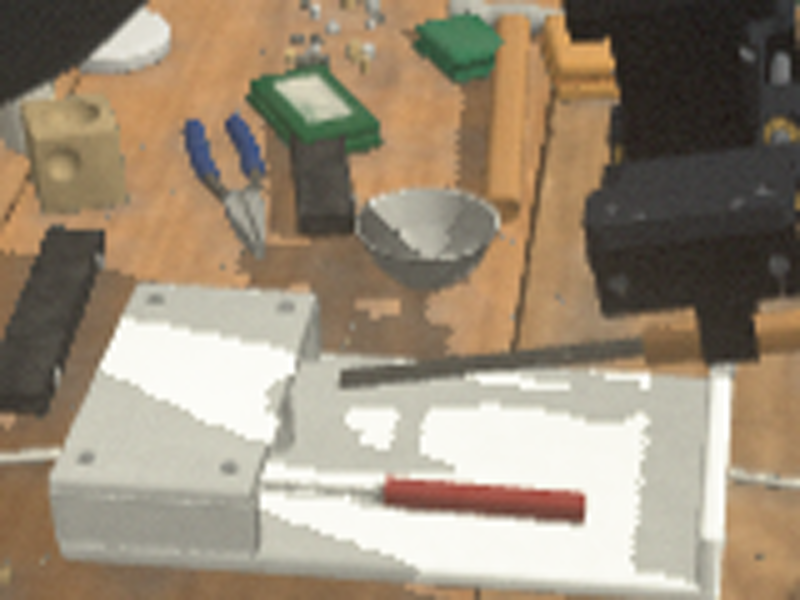

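Call:
drive_tool(
  offset=[
    [-0.01,-0.01,0],
    [-0.03,-0.025,-0.001],
    [-0.055,-0.04,-0.001],
    [-0.08,-0.05,-0.001],
    [-0.102,-0.06,-0.001],
    [-0.102,-0.06,-0.001],
    [-0.102,-0.06,-0.001],
  ],
  angular=[
    [0,0,0],
    [0,0,0.03],
    [0,0,0.08],
    [0,0,0.14],
    [0,0,0.192],
    [0,0,0.192],
    [0,0,0.192],
  ],
)

```text
time_s: 7.28
tool_pos: [0.4519, -0.426, 0.1695]
tool_rot: [-41.7, 90.0, -132.4]
force: [0.5, 0.4, -0.8]
grip_width: 0.0135
```

```bash
python3 - <<'E'
from h import *
from cell import telemetry,vision
s=telemetry.get_obs()
print(s["tool_pos"],s["grip_width"],s["force"],s["qpos"])
print(plan(s,[.455,-.108,.17],down(0,0,-1)))
r=vision.read_camera("top");cv2.imwrite("pics/top4.png",r["pixels"][:,:,::-1]);np.savez("top4.npz",**r)
r=vision.read_camera("side");cv2.imwrite("pics/side4.png",r["pixels"][:,:,::-1]);np.savez("side4.npz",**r)
E
```

```text
[ 0.45192755 -0.42604122  0.16949492] 0.013537529815249638 [ 0.47365836  0.43710501 -0.84166275] [ 47.48564875  17.129395    -8.05405415  91.91434519   2.53226567
  71.13404777 -51.74508994]
(array([-0.0006, -0.0009, -0.3181]), array([-0.0124,  0.0004,  0.0004]))
```

View pics/side4.png

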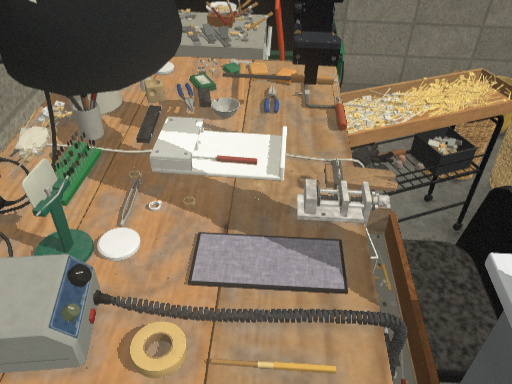

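View pics/top4.png

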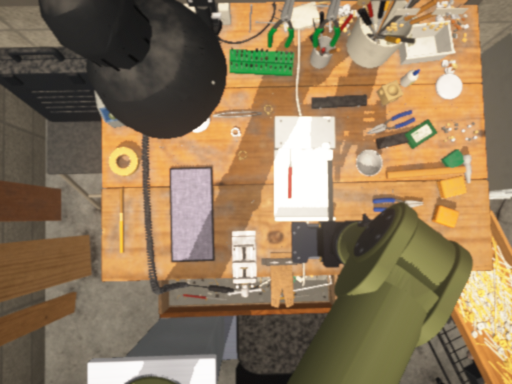

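```bash
python3 - <<'E'
from h import *
t=load("top4.npz");s=load("side4.npz")
crop(t,260,130,200,150,4,"pics/h.png");crop(s,200,40,160,120,5,"pics/i.png")
print(proj(s,[.452,-.426,.17]),proj(s,[.62,-.426,.17]),proj(t,[.46,-.426,.17]),proj(t,[.62,-.426,.17]))
E
```

```text
[309.44641645  75.56921509] [220.74950205  71.59562771] [330.90077682 234.53390519] [328.14477371 158.4914441 ]
```

View pics/h.png

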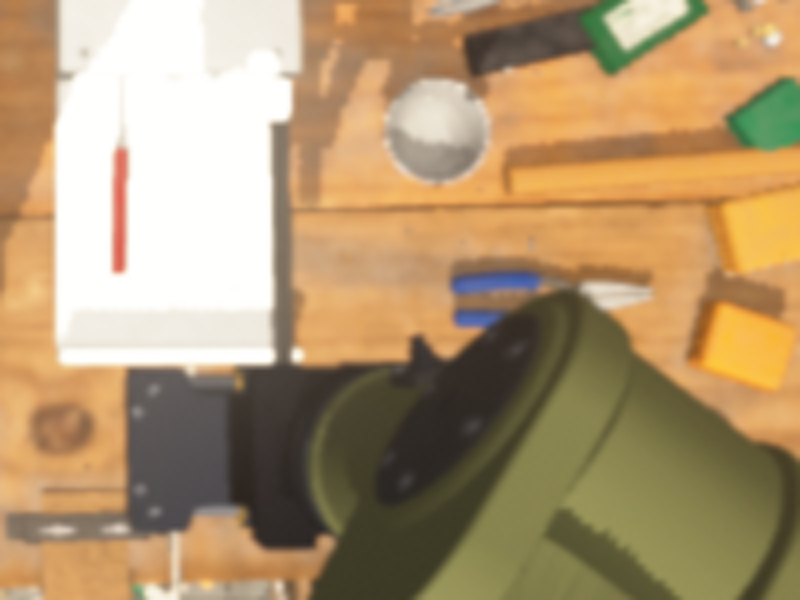

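View pics/i.png

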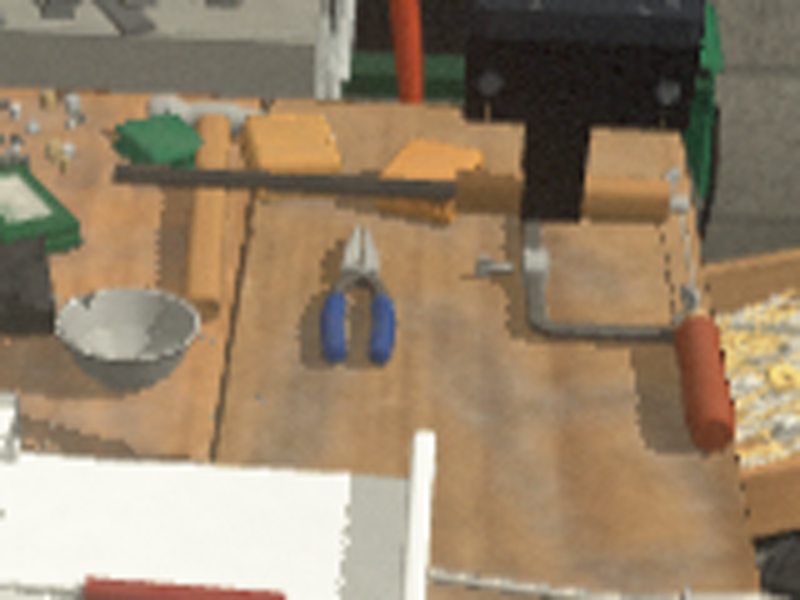

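Call:
drive_tool(
  offset=[
    [0,0,-0.03],
    [0,0,-0.065],
    [0,0,-0.105],
    [0,0,-0.145],
    [0,0,-0.185],
    [0,0,-0.225],
    [0,0,-0.265],
    [0,0,-0.3],
    [0,0,-0.334],
    [0,0,-0.334],
  ],
  angular=[
    [0,0,0],
    [-0.004,0,0],
    [-0.008,0,0],
    [-0.012,0,0],
    [-0.012,0,0],
    [-0.012,0,0],
    [-0.012,0,0],
    [-0.012,0,0],
    [-0.012,0,0],
    [-0.012,0,0],
  ],
)

```text
time_s: 8.62
tool_pos: [0.456, -0.0879, 0.168]
tool_rot: [-124.8, 89.8, 145.6]
force: [0.3, -0.2, -0.2]
grip_width: 0.0138
```

```bash
python3 - <<'E'
from h import *
from cell import telemetry,vision
s=telemetry.get_obs()
print(s["tool_pos"],s["grip_width"],s["force"],s["qpos"])
print(plan(s,[.4525,-.092,.05],down(0,0,-1)))
r=vision.read_camera("top");cv2.imwrite("pics/top5.png",r["pixels"][:,:,::-1]);np.savez("top5.npz",**r)
r=vision.read_camera("side");cv2.imwrite("pics/side5.png",r["pixels"][:,:,::-1]);np.savez("side5.npz",**r)
E
```

```text
[ 0.45596931 -0.0878954   0.16796089] 0.013780708722453476 [ 0.30291733 -0.15730103 -0.17829602] [ 30.66082068  -0.8155913  -22.61780168 112.32652436  -0.44026544
  68.6212299  -81.38805929]
(array([ 0.118 , -0.0031,  0.0043]), array([ 0.0071, -0.0022,  0.0031]))
```

View pics/side5.png

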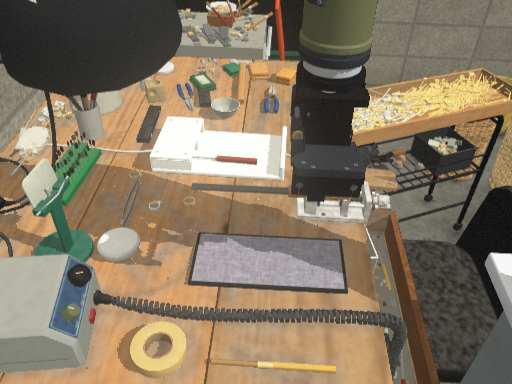

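View pics/top5.png

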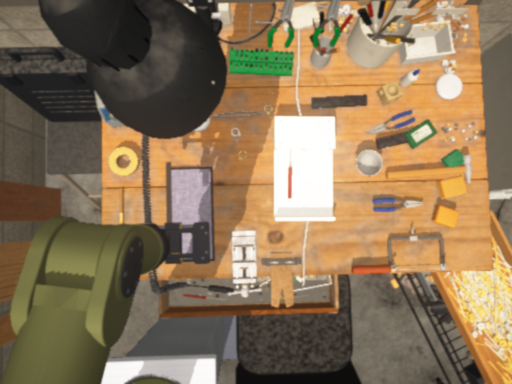

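Call:
drive_tool(
  offset=[
    [0.02,-0.001,0.002],
    [0.045,-0.003,0.004],
    [0.07,-0.003,0.004],
    [0.095,-0.003,0.004],
    [0.118,-0.003,0.004],
    [0.118,-0.003,0.004],
    [0.118,-0.003,0.004],
  ],
  angular=[
    [0,0,0],
    [0.007,-0.002,0.003],
    [0.007,-0.002,0.003],
    [0.007,-0.002,0.003],
    [0.007,-0.002,0.003],
    [0.007,-0.002,0.003],
    [0.007,-0.002,0.003],
  ],
)

```text
time_s: 9.6
tool_pos: [0.453, -0.096, 0.0506]
tool_rot: [31.0, 89.9, -59.4]
force: [-0.2, 0.2, 0.0]
grip_width: 0.0135
```

```bash
python3 - <<'E'
from h import *
from cell import telemetry,vision
s=telemetry.get_obs()
print(s["tool_pos"],s["grip_width"],s["force"],s["qpos"])
print(plan(s,[.4525,-.092,.019],down(0,0,-1)))
r=vision.read_camera("side");crop(r,150,130,240,180,3.3,"pics/side6.png");np.savez("side6.npz",**r)
E
```

```text
[ 0.45300501 -0.09596116  0.05059768] 0.013532973762052423 [-0.18721698  0.23261448  0.02586161] [ 30.18879948   7.02462238 -22.51248069 119.60895653   3.39962793
  53.89553784 -84.52156785]
(array([ 0.0316, -0.0006, -0.004 ]), array([-0.0061,  0.0012, -0.0007]))
```

View pics/side6.png

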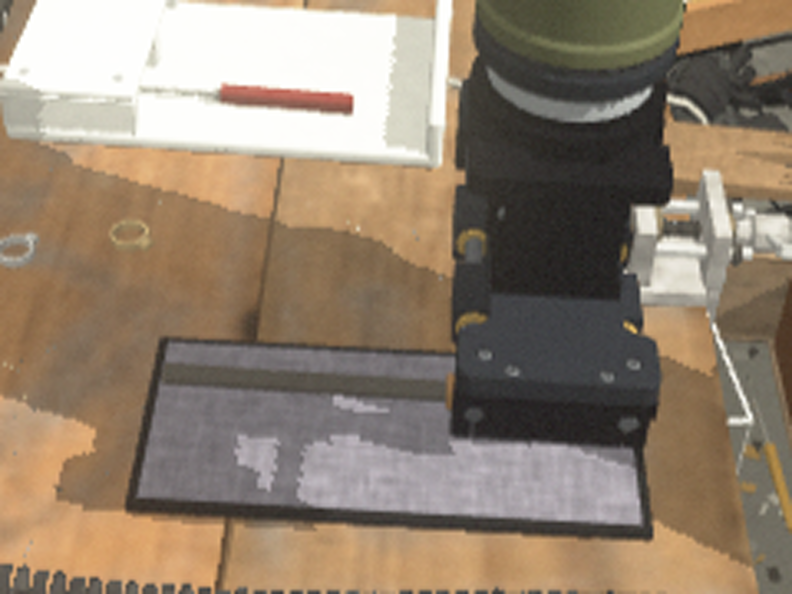

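Call:
drive_tool(
  offset=[
    [0.008,0,-0.003],
    [0.016,0,-0.004],
    [0.022,0,-0.004],
    [0.027,0,-0.004],
    [0.0305,0,-0.004],
    [0.0305,0,-0.004],
    [0.0305,0,-0.004],
  ],
  angular=[
    [-0.006,0,0],
    [-0.006,0,0],
    [-0.006,0,0],
    [-0.006,0,0],
    [-0.006,0,0],
    [-0.006,0,0],
    [-0.006,0,0],
  ],
)

```text
time_s: 10.52
tool_pos: [0.4536, -0.092, 0.0206]
tool_rot: [50.1, 89.9, -39.9]
force: [-0.8, 0.1, -0.1]
grip_width: 0.0136
```

```bash
python3 - <<'E'
from h import *
from cell import telemetry,vision
s=telemetry.get_obs()
print(s["tool_pos"],s["grip_width"],s["force"])
print(plan(s,[.4525,-.092,.0175],down(0,0,-1)))
r=vision.read_camera("side");crop(r,150,130,240,180,3.3,"pics/side7.png");np.savez("side7.npz",**r)
E
```

```text
[ 0.45359275 -0.09201302  0.02062492] 0.013552990353201951 [-0.76529259  0.06395711 -0.12843   ]
(array([ 0.0031, -0.0011, -0.    ]), array([ 0.0002,  0.0016, -0.002 ]))
```

View pics/side7.png

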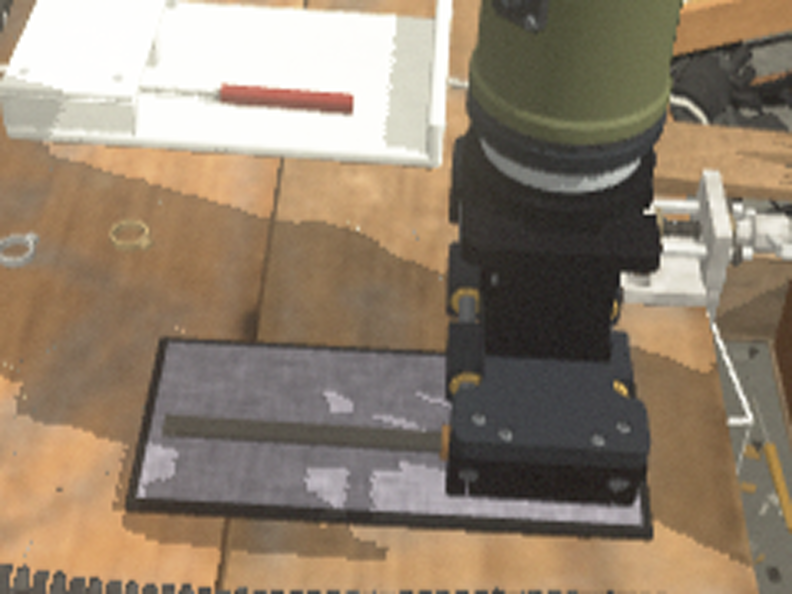

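Call:
drive_tool(
  offset=[
    [0.001,-0.001,0],
    [0.002,-0.002,0],
    [0.003,-0.003,0],
    [0.003,-0.004,0],
    [0.003,-0.004,0],
  ],
  angular=[
    [0,0,-0.002],
    [0,0,-0.002],
    [0,0,-0.002],
    [0,0,-0.002],
    [0,0,-0.002],
  ],
)

```text
time_s: 11.2
tool_pos: [0.4495, -0.092, 0.0176]
tool_rot: [-3.9, 89.9, -93.9]
force: [-0.3, -0.3, -0.6]
grip_width: 0.0138
```

Call:
drive_tool(
  offset=[
    [0.001,0,0],
    [0.0015,0,0],
    [0.0015,0,0],
  ],
  angular=[
    [0,0,0],
    [0,0,0],
    [0,0,0],
  ],
)

```text
time_s: 11.58
tool_pos: [0.4497, -0.0921, 0.0171]
tool_rot: [-7.1, 89.9, -97.1]
force: [-2.7, 1.0, 8.3]
grip_width: 0.0137
```

Contact (8 N). Release to a moderate opening.

Call:
drive_tool(
  offset=[
    [0,0,0],
    [0,0,0],
    [0,0,0],
    [0,0,0],
  ],
  angular=[
    [0,0,0],
    [0,0,0],
    [0,0,0],
    [0,0,0],
  ],
  fingers=0.0,
)

```text
time_s: 12.08
tool_pos: [0.4497, -0.0921, 0.017]
tool_rot: [-9.9, 89.9, -99.9]
force: [-0.4, 0.2, 0.6]
grip_width: 0.0412
```

Call:
drive_tool(
  offset=[
    [-0.01,0,0],
    [-0.025,0,0],
    [-0.05,0,0],
    [-0.075,0,0],
    [-0.1,0,0],
    [-0.13,0,0],
    [-0.15,0,0],
    [-0.15,0,0],
  ],
  angular=[
    [0,0,0],
    [0,0,0],
    [0,0,0],
    [0,0,0],
    [0,0,0],
    [0,0,0],
    [0,0,0],
    [0,0,0],
  ],
)

```text
time_s: 13.08
tool_pos: [0.4511, -0.092, 0.1695]
tool_rot: [50.3, 89.7, -39.7]
force: [0.0, -0.3, -0.3]
grip_width: 0.0433
```

```bash
python3 - <<'E'
from h import *
from cell import telemetry,vision
s=telemetry.get_obs()
print(s["tool_pos"],s["grip_width"],s["force"])
r=vision.read_camera("side");crop(r,170,130,200,170,4,"pics/side8.png");np.savez("side8.npz",**r)
r=vision.read_camera("top");crop(r,140,110,200,150,4,"pics/top8.png");np.savez("top8.npz",**r)
E
```

```text
[ 0.45113958 -0.09200463  0.16951764] 0.04331675119381259 [ 0.02592811 -0.27598531 -0.34798431]
```

View pics/side8.png

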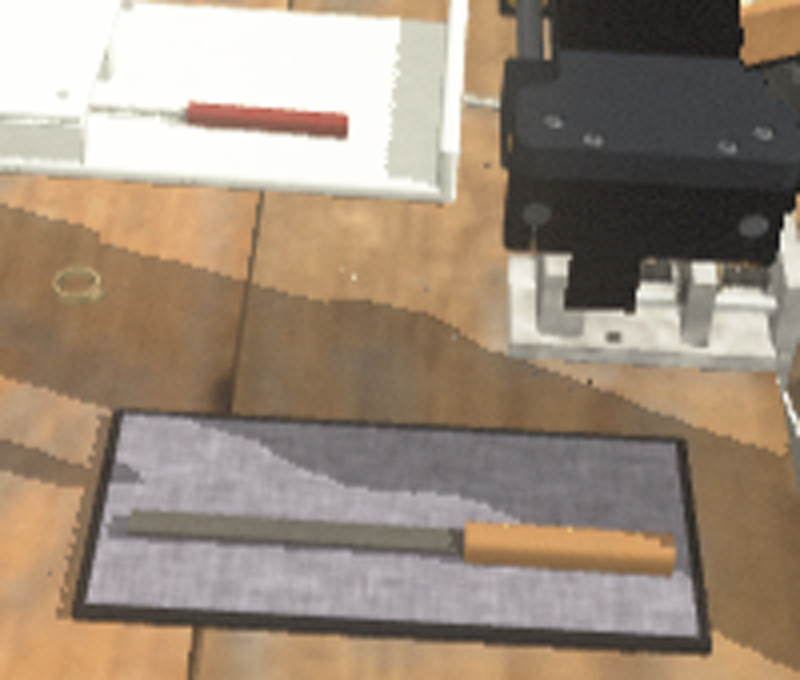

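View pics/top8.png

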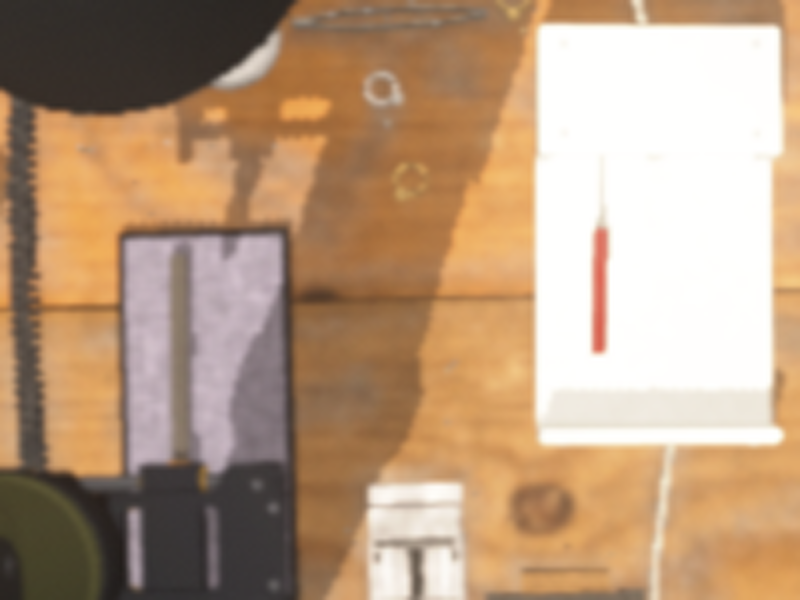

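```bash
python3 - <<'E'
from h import *
s=load("side8.npz");t=load("top8.npz")
f=lambda r,x0,y0,u,v,z:back(r,(u+.5)/4-.5+x0,(v+.5)/4-.5+y0,z)
a=f(s,170,130,128,522,.015);b=f(s,170,130,676,535,.020);c=np.mean([f(s,170,130,u,v,.006) for u,v in((118,410),(686,438),(710,648),(75,615))],0)
print(a,b,(a+b)/2,c)
print(f(t,140,110,180,245,.015),f(t,140,110,180,460,.015), f(t,140,110,600,228,.021),f(t,140,110,599,352,.021))
from cell import telemetry,sign_off
print(telemetry.get_obs()["joint_velocities"])
print(sign_off())
E
```

```text
[ 0.61500873 -0.08963499  0.015     ] [ 0.40392335 -0.0947315   0.02      ] [ 0.50946604 -0.09218325  0.0175    ] [ 0.5112285  -0.10581619  0.006     ]
[ 0.62208755 -0.09503598  0.015     ] [ 0.48631651 -0.09292032  0.015     ] [ 0.62579517 -0.36090717  0.021     ] [ 0.54733121 -0.35787718  0.021     ]
[-0.07034707  1.01714648 -0.03226995  1.13378654  0.07932797 -0.08382894
 -0.03046523]
the job is handed in; nothing more can be done
None
```

I took the file out of the rack and laid it flat and lengthwise on the mat. I gripped it across the handle, tilted it about 11° with its tip held just above the rack floor, and drew it out over the lip. I then let go, raised the gripper to 0.17 m and handed the job in at about 13 s.

**Final checks**
- **File position:** in the side camera its centre is about 2 mm along and 14 mm across from the mat's centre, in line with the mat's length to within about 1.5°. It measures 211 mm long against the true 210 mm.
- **Camera disagreement:** the top camera puts the tip 7 mm farther from the robot than the side camera does. The gripper also hid the handle end in that picture, so only the side camera shows the whole file. Either reading is well within the ±22 mm allowed along the mat.
- **Screwdriver:** it measures in the same place as at the start, to within about 0.5 mm.
- **Forces:** the largest wrist force I saw reported was about 8 N, when the file touched down on the mat. After release the readings were near zero.
- **Milestone over the lip:** I did not picture the file while it was inside that zone. The draw passed smoothly through it, and pictures before and after show the tip under the hood and then clear of it.
- **Arm at hand-in:** it was still settling slightly, at about 1 degree/s or less at each joint, and touching nothing.

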